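# Snap the cover onto a gearbox control unit

### The arm

A 6-joint arm with a two-finger parallel gripper is mounted at the origin on the work surface. World frame = base frame: x ahead of the robot, y to its left, z up, the work surface at z = 0. Lengths are in mm, angles in rad, forces in N, time in s.
With the tool pointing down it reaches from about 400 to 825 mm from the base axis. Payload 7 kg.
Tool frame: the origin (TCP) lies at the very end of the fingers, on their centre line; the grasp point (between the pads) lies 19 mm behind it; z points along the fingers, y is the direction in which the jaws open and shut (so a half turn about z gives the same grasp; the last joint's range is limited). The gripper opens to 88 mm and grips with 3 to 60 N. Pads are 19 mm wide; open, the fingers measure 130 mm over their backs; the gripper's body (78 mm by 193 mm) begins 47 mm behind the grasp point.
Start: joints at [1.545, 0.359, 0.012, 0, -1.224, -0.288], TCP at [208.364, 642.012, 226.561] pointing down, gripper open.
Joint ranges: [-3.07, 3.07], [-1.43, 2.12], [-1.02, 1.25], [-3.03, 1.67], [-3.05, -0], [-3.03, 3.03]. Speed limits (rad/s): [2.39, 2.39, 3.01, 3.14, 3.14, 3.14].

### API

Orientations are given as a unit quaternion [x, y, z, w].
In Python, from plant import bot gives the robot as it stands. Calls block until the motion is done:
- bot.move_ptp(position, orientation): joint-space move of the TCP to a pose.
- bot.line_to(position, velocity=150, ori=None): straight line of the TCP; ori=None keeps the orientation; velocity is the mean speed in mm/s.
- bot.move_joints(angles): joint-space move.
- bot.move_gripper(opening, force=None): finger opening in mm; force is the grip in N (None keeps the last); returns when the fingers have stopped.
- bot.pause(seconds).
- bot.solve_ik(position, orientation): joint angles nearest the present ones, or None.
- bot.read_state(): the state.
- bot.camera(name): name is "scene" or "top" or "wrist"; returns the picture (400x640x3 uint8, red, green, blue); there is no depth.
- bot.get_calibration(name): a dict with "fx", "fy", "cx", "cy" (pixels), "view" (4x4, takes a point from world to camera coordinates); the wrist camera has in their place "T_tool_cam" (4x4, takes a point from camera to tool coordinates, whose origin is the TCP and whose axes are the flange's). Camera axes: x right, y up, looking along -z (the intrinsics and any distortion apply to the point x, -y, -z); pixel columns grow to the right and rows downward; lengths in mm; the calibration is good to about 2 mm. A picture is of the moment at which its call begins: read the wrist's pose just before it. get_calibration takes no time and is no camera call.
A pose or a line that the arm cannot do raises bot.Unreachable and nothing moves.
- bot.close_job(): hands the job in, once; it reports no verdict.
The state is a dict: "t": time; "joint_pos": joint angles; "qvel": joint speeds; "tau": joint torques, N m; "tcp_pos": TCP position; "eef_rot": TCP orientation; "contact_force": force on the tool from outside, world axes, zero at the start; "moment": the same for the moment, N m; "width": finger opening in mm.
Only numpy, scipy, OpenCV 4.12 (cv2) and the standard library are available. Lean on these libraries where they do the work, as an engineer would, in place of code of your own. Each camera call takes 0.05 s, during which the arm holds its last target. There are 200 camera calls.

### The job

The black cover has only been laid on the gearbox control unit and stands proud on its four spring clips. Press it down corner by corner until every clip has clicked and the cover sits fully home, flush on the housing all round. Leave the other things on the bench where they are.

Things in the scene. Friction and masses are not known exactly. Their poses are not given: they have to be found in the camera images.
- control_unit: Cast aluminium housing, open on top, 132 x 96 mm (x, y), fixed on the column of a lifting fixture that is set to a different height each time (rim 60 to 90 mm above the bench). Origin at its centre, 60 mm below the rim where the cover seats; z up. Four upright steel spring clips stand along its long sides at x = +-66 mm, y = +-55 to 70 mm, tops level with the rim; they yield outward.
- cover: Black rigid plastic cover, plate 160 x 112 x 6 mm (x, y, z), loose, 0.1 to 0.2 kg, with a raised panel in the middle and barbed tabs about 27 mm deep below. Origin at the centre of the plate's underside, z up. It now stands about 10 mm above the rim. Home: its origin 60 mm above the unit's origin, axes along the unit's. Ribs below keep it within 3 mm sideways.
- pad1 (a point): Middle of the top of a round thumb pad, 22 mm across, 2 mm high, on the cover by a clip: at (-62, +43, +8) mm in the cover's frame; home, 68 mm above the unit's origin. Pressed here the corner goes down about 10 mm; the clip resists with up to 12 N, snaps over in the last 2 to 3 mm and holds it. 25 N does no harm; the middle of the cover takes far more force.
- pad2 (a point): The same, at (+62, +43, +8) mm in the cover's frame. While one corner goes down the opposite one rises some 4 mm, and the cover stays tilted until the others are pressed.
- pad3 (a point): The same, at (+62, -43, +8) mm in the cover's frame. After two neighbouring corners are home, the third takes up to about 18 N, as the fourth goes down with it and may click too.
- pad4 (a point): The same, at (-62, -43, +8) mm in the cover's frame.
- socket: Bystander: steel wrench socket, 26 mm across, 38 mm high, standing beside the unit. Origin under its centre.
- bearing: Bystander: steel bearing ring, 52 mm across, 15 mm high, lying flat near the unit. Origin under its centre.
- gear: Bystander: dark steel gear with a hub, 60 mm across, 34 mm high, near the unit. Origin under its centre.
- screwdriver: Bystander: screwdriver with a black handle, lying beside the unit.
- wrench: Bystander: steel wrench lying on the bench.
- spray_can: Bystander: aluminium spray can with a blue cap, 66 mm across, 190 mm high, standing. Origin under its centre.
- grease_jar: Bystander: jar with a white lid, 70 mm across, 75 mm high, standing. Origin under its centre.
Mind the look-alikes: they are no part of the job. Of the things that look like the cover, the middle-sized one is meant.

How it is judged:
By the outcome, as a careful person would: the job done as asked, in the order asked, and still so for the second after the job is handed in, with the robot touching nothing.
It also fails if it takes over 38 s, if anything falls off the work surface, if the arm or the gripper's body presses on something with over 40 N, if the wrist force passes 120 N, or if a joint passes its speed limit or range.

## Working session

There is one attempt and no reset: what is moved stays moved. The work goes in short steps, each a Python script; the robot and the scene stay as the last script left them, time stands still between calls to the robot, and variables do not carry over. Pictures are saved under pics/ and viewed, about 8 in all and at most 12, crops included, and the job is handed in when it is done.

```bash
mkdir -p pics; ls; python3 - <<'E'
from plant import bot
import cv2
for n in("scene","top","wrist"):
    s=bot.read_state(); im=bot.camera(n); cv2.imwrite(f"pics/{n}0.png",im[:,:,::-1]); c=bot.get_calibration(n); print(n,c)
print(s)
E
```

```text
pics
scene {'fx': 406.5893758111338, 'fy': 406.5893758111338, 'cx': 315.803907479688, 'cy': 204.85963959330942, 'view': array([[ 8.39013623e-01,  5.44034527e-01,  9.08704962e-03,
        -4.77565994e+02],
       [-3.82204972e-01,  5.77387980e-01,  7.21486299e-01,
         1.49241261e+02],
       [ 3.87266704e-01, -6.08809950e-01,  6.92369082e-01,
        -1.37230812e+03],
       [ 0.00000000e+00,  0.00000000e+00,  0.00000000e+00,
         1.00000000e+00]])}
top {'fx': 390.7944379600502, 'fy': 390.7944379600502, 'cx': 322.3832577246681, 'cy': 198.04170872213908, 'view': array([[-2.44075878e-02, -9.99699065e-01, -2.45939705e-03,
         3.31612605e+00],
       [ 9.93674365e-01, -2.45300967e-02,  1.09588002e-01,
        -6.15150492e+02],
       [-1.09615352e-01,  2.30938971e-04,  9.93974055e-01,
        -1.19764456e+03],
       [ 0.00000000e+00,  0.00000000e+00,  0.00000000e+00,
         1.00000000e+00]])}
wrist {'fx': 338.1434124577952, 'fy': 338.1434124577952, 'cx': 322.84692706337535, 'cy': 195.14403906551817, 'T_tool_cam': array([[-9.46238405e-04,  9.57855973e-01,  2.87247350e-01,

[... 249 characters left out ...]
e+00,
         1.00000000e+00]])}
{'t': 0.1, 'joint_pos': array([ 1.54510183e+00,  3.59341086e-01,  1.11462661e-02, -2.83357220e-04,
       -1.22409816e+00, -2.88081450e-01]), 'qvel': array([-0.00069481, -0.00145728,  0.00305175,  0.00068231, -0.00158325,
        0.00065951]), 'tau': array([-1.27491137e-03, -5.84166777e+01,  2.93752170e+01,  7.01548353e+00,
        1.01937188e-02, -5.53920711e-05]), 'tcp_pos': array([208.25211432, 641.61369327, 225.70237805]), 'eef_rot': array([ 9.87710481e-01, -1.56292767e-01, -3.41736681e-05,  7.59322545e-04]), 'contact_force': array([ 0.50266085, -0.59708086, -0.2723379 ]), 'moment': array([0.01561064, 0.04326306, 0.06285838]), 'width': 87.63423155388452}
```

View pics/top0.png

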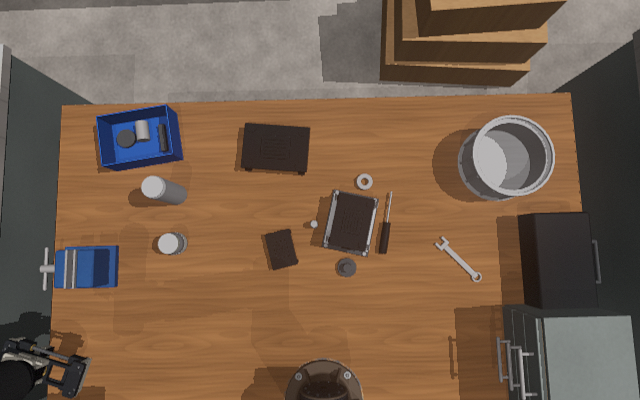

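View pics/scene0.png

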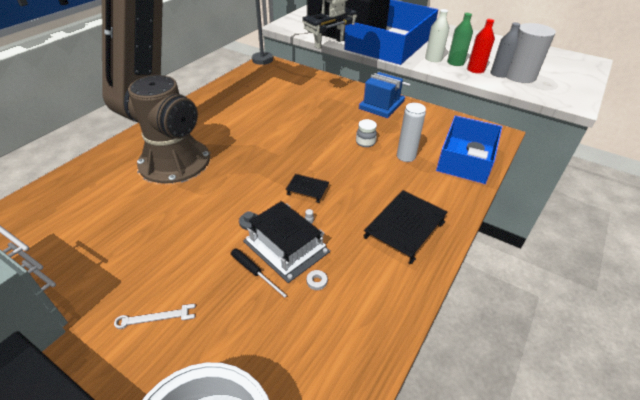

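```bash
cat > h.py <<'E'
from plant import bot
import numpy as np, cv2
from scipy.spatial.transform import Rotation as R
def down(yaw): return (R.from_euler('z',yaw)*R.from_euler('x',np.pi)).as_quat()
def view(n,s=None):
    "K, world->cam(4x4, cv axes)"
    c=bot.get_calibration(n); K=np.array([[c['fx'],0,c['cx']],[0,c['fy'],c['cy']],[0,0,1]])
    if n=='wrist':
        T=np.eye(4); T[:3,:3]=R.from_quat(s['eef_rot']).as_matrix(); T[:3,3]=s['tcp_pos']
        V=np.linalg.inv(T@c['T_tool_cam'])
    else: V=c['view']
    return K,np.diag([1,-1,-1,1])@V
def proj(KV,P):
    K,V=KV; p=(np.atleast_2d(P)@V[:3,:3].T+V[:3,3])@K.T; return p[:,:2]/p[:,2:]
def ray(KV,uv,z):
    K,V=KV; C=-V[:3,:3].T@V[:3,3]; d=V[:3,:3].T@np.linalg.inv(K)@[*uv,1]; return C+d*(z-C[2])/d[2]
E
python3 - <<'E'
from h import *
import pickle
c=ray(view('top'),(350,221),90);print('unit',c, 'corners',[ray(view('top'),p,90).round() for p in [(341,191),(377,196),(364,254),(325,249)]])
s=bot.read_state(); bot.line_to([s['tcp_pos'][0],s['tcp_pos'][1],290],200)
yaw=np.pi
views=[]
for i,(dx,dy,yaw) in enumerate([(0,0,np.pi),(-70,0,np.pi),(0,60,np.pi)]):
    p=[c[0]+dx,c[1]+dy,270]
    for y in (yaw,0,-np.pi/2,np.pi/2):
        try: bot.move_ptp(p,down(y)); break
        except bot.Unreachable: print('unr',y)
    bot.pause(.3); s=bot.read_state(); im=bot.camera('wrist'); cv2.imwrite(f'pics/w{i}.png',im[:,:,::-1]); views.append(view('wrist',s)); print(y,s['t'],s['tcp_pos'],s['contact_force'])
pickle.dump(views,open('v.pkl','wb'))
E
```

```text
unit [537.85144209 -92.54218624  90.        ] corners [array([629., -68.,  90.]), array([ 611., -176.,   90.]), array([ 439., -131.,   90.]), array([457., -16.,  90.])]
3.141592653589793 3.75 [537.90840107 -92.29179282 269.96927634] [ 0.62894364 -0.1550942  -0.12849152]
3.141592653589793 4.4833 [468.38296481 -92.52834432 269.64722273] [-0.49118642  0.67983026 -0.49218219]
3.141592653589793 5.2917 [537.47802597 -33.03957479 270.37568173] [-0.50995501 -0.6882589   0.32332324]
```

View pics/w0.png

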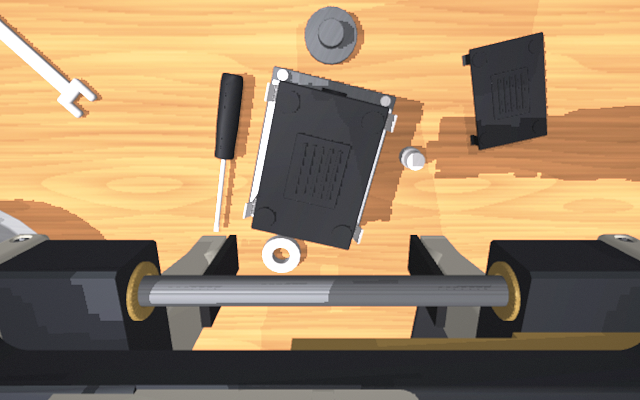

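View pics/w1.png

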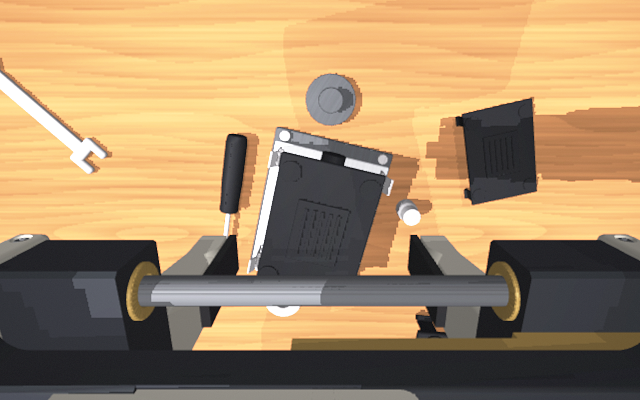

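```bash
python3 - <<'E'
import cv2,numpy as np
def f(n,x0,y0,x1,y1,k):
    a=cv2.imread(n)[y0:y1,x0:x1]; a=np.clip(255*(a/255.)**.6,0,255).astype('u1'); return cv2.resize(a,None,fx=k,fy=k,interpolation=cv2.INTER_CUBIC)
cv2.imwrite('pics/c0.png',f('pics/w0.png',235,60,410,260,3))
a=f('pics/w1.png',240,110,410,310,3)
b=f('pics/w2.png',150,40,410,260,3)
cv2.imwrite('pics/c1.png',f('pics/w1.png',235,115,405,290,3)); cv2.imwrite('pics/c2.png',b)
E
```

```text
(no output)
```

View pics/c0.png

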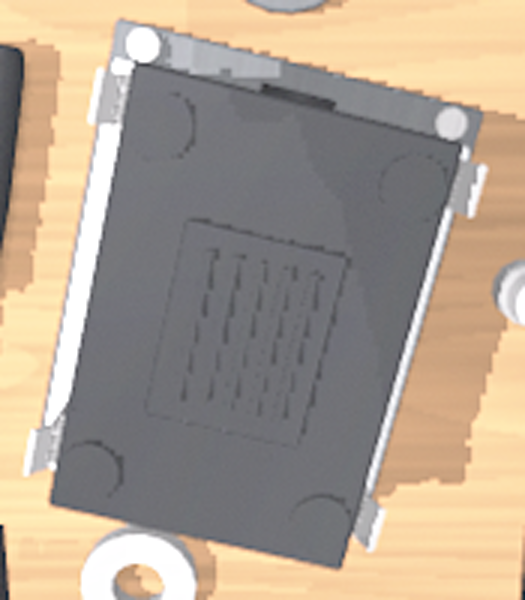

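View pics/c2.png

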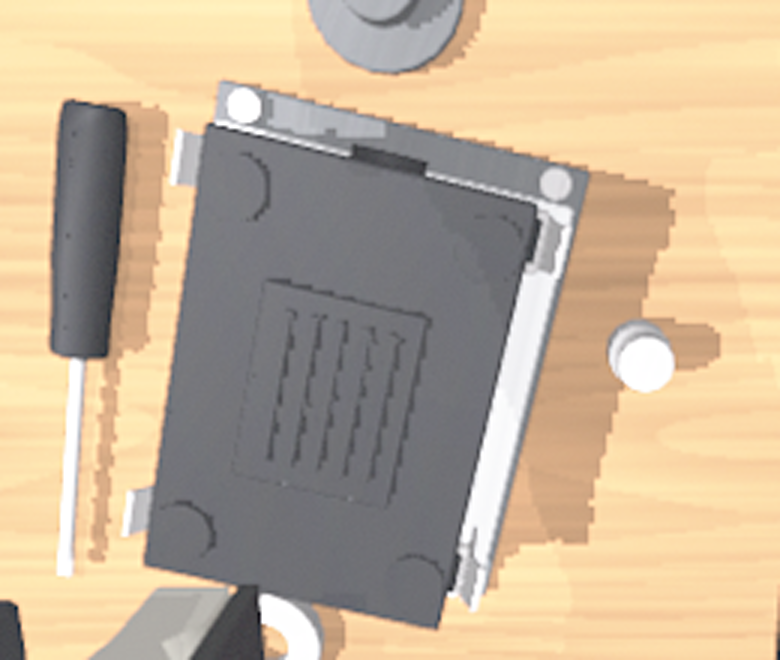

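```bash
cat > fit.py <<'E'
from h import *
import pickle
from scipy.optimize import least_squares
v=pickle.load(open('v.pkl','rb'))
c0=np.array([(133,66),(461,146),(342,567),(52,503)])/3+[235,60]
c2=np.array([(208,125),(538,205),(440,627),(146,566)])/3+[150,40]
# image top = toward robot (-x world), image left = -y world
L=np.array([(-80,-56),(-80,56),(80,56),(80,-56)])
def pts(q,L):
    c,s=np.cos(q[2]),np.sin(q[2]); return np.c_[q[0]+c*L[:,0]-s*L[:,1],q[1]+s*L[:,0]+c*L[:,1],np.full(len(L),q[3])]
for use in ([0],[1],[0,1]):
    V=[v[0],v[2]]; C=[c0,c2]
    f=lambda q:np.concatenate([(proj(V[i],pts(q,L))-C[i]).ravel() for i in use])
    r=least_squares(f,[538,-92,-.25,90]); print(use,r.x.round(3),'rms px',np.sqrt((r.fun**2).mean()).round(2))
q=r.x; print(r.fun.reshape(-1,2).round(1)); pickle.dump(q,open('q.pkl','wb'))
t=proj(view('top'),pts(q,L));print('top reproj',t.round(1)); print('scene',proj(view('scene'),pts(q,L)).round(1))
P=q.copy();P[3]+=2
pad=np.array([(-62,43),(62,43),(62,-43),(-62,-43)]);print(pts(P,pad).round(1)); print('c0 pads',((proj(v[0],pts(P,pad))-[235,60])*3).round())
E
python3 fit.py
```

```text
[0] [ 5.38634e+02 -9.90230e+01 -2.31000e-01  7.48390e+01] rms px 0.26
[1] [ 5.38111e+02 -9.94260e+01 -2.32000e-01  7.63080e+01] rms px 0.15
[0, 1] [ 5.38321e+02 -9.92620e+01 -2.31000e-01  7.58580e+01] rms px 0.32
[[ 0.1 -0.5]
 [-0.3 -0.4]
 [-0.3  0. ]
 [-0.5  0.5]
 [ 0.1  0.3]
 [ 0.2  0.2]
 [ 0.2  0.1]
 [ 0.5 -0.2]]
top reproj [[365.  251. ]
 [328.4 243.3]
 [339.1 191.6]
 [375.1 199.1]]
scene [[248.9 222.2]
 [281.6 202. ]
 [322.3 233.4]
 [289.2 257.1]]
[[ 487.8  -43.2   77.9]
 [ 608.5  -71.6   77.9]
 [ 588.8 -155.3   77.9]
 [ 468.1 -126.9   77.9]]
c0 pads [[409. 189.]
 [320. 519.]
 [ 93. 470.]
 [160. 129.]]
```

```bash
cat > press.py <<'E'
from h import *
import pickle
def press(p,z0,zmin,fmax=20,step=.8,v=25):
    "press down at xy p from z0 in small steps; stop at fmax or zmin"
    q=pickle.load(open('q.pkl','rb')); c,s=np.cos(q[2]),np.sin(q[2])
    x,y=q[0]+c*p[0]-s*p[1],q[1]+s*p[0]+c*p[1]
    o=down(np.pi+q[2])
    bot.move_ptp([x,y,z0+4],o); log=[]; z=z0+4; pk=0; bias=bot.read_state()['contact_force'][2]
    while z>zmin:
        z-=step; bot.line_to([x,y,z],v); st=bot.read_state(); f=st['contact_force'][2]-bias
        log.append((round(z,1),round(st['tcp_pos'][2],1),round(f,1)))
        if f>fmax: break
    bot.pause(.15); st=bot.read_state(); print('hold',st['tcp_pos'].round(1),st['contact_force'].round(1),'xy',round(x,1),round(y,1))
    bot.line_to([x,y,100],150); print(log,'t',bot.read_state()['t'])
E
python3 - <<'E'
from press import *
bot.move_gripper(0); print(bot.read_state()['t'],bot.read_state()['width'])
press((-62,43),80,65)
im=bot.camera('scene');cv2.imwrite('pics/s1.png',cv2.resize(im[180:300,220:360,::-1],None,fx=5,fy=5,interpolation=cv2.INTER_CUBIC))
E
```

```text
6.7667 0.3933214931515994
hold [488.3 -43.2  75.8] [-9.7  2.  26.9] xy 487.8 -43.2
[(83.2, np.float64(84.2), np.float64(-0.5)), (82.4, np.float64(82.6), np.float64(-0.3)), (81.6, np.float64(81.5), np.float64(0.3)), (80.8, np.float64(80.7), np.float64(-0.3)), (80.0, np.float64(79.9), np.float64(-0.0)), (79.2, np.float64(79.2), np.float64(-0.5)), (78.4, np.float64(78.3), np.float64(-0.2)), (77.6, np.float64(77.6), np.float64(-0.1)), (76.8, np.float64(76.9), np.float64(1.0)), (76.0, np.float64(76.5), np.float64(6.5)), (75.2, np.float64(76.2), np.float64(13.4)), (74.4, np.float64(76.0), np.float64(18.8)), (73.6, np.float64(75.8), np.float64(25.9))] t 11.2833
```

View pics/s1.png

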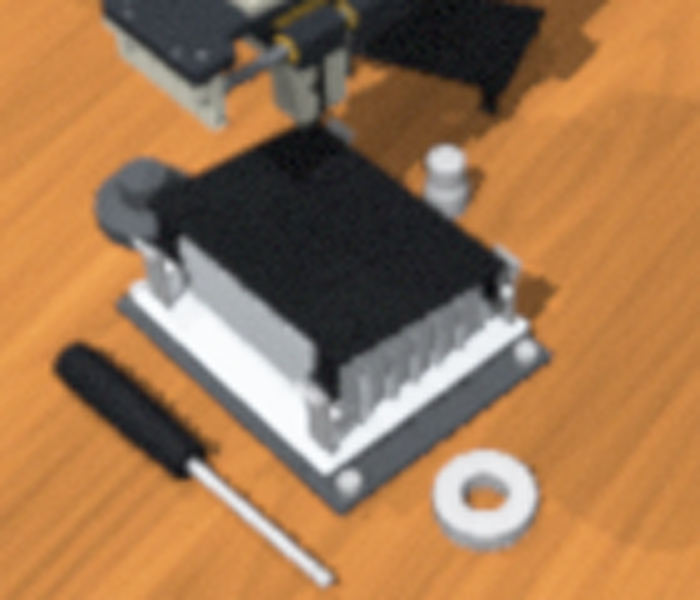

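```bash
python3 - <<'E'
from press import *
s=bot.read_state();print(s['width'],s['t'],s['tcp_pos'],s['contact_force'])
q=pickle.load(open('q.pkl','rb'))
Rm=R.from_quat(s['eef_rot']).as_matrix(); T=s['tcp_pos']
print('scene crop tcp, +y40,-y40,+x40', ((proj(view('scene'),[T,T+40*Rm[:,1],T-40*Rm[:,1],T+40*Rm[:,0]])-[220,180])*5).round())
w=bot.camera('wrist'); print('wrist tcp',proj(view('wrist',s),[T]).round())
cv2.imwrite('pics/w3full.png',w[:,:,::-1])
cv2.imwrite('pics/w3.png',w[:,:,::-1])
E
```

```text
0.18369315256044733 11.3333 [487.62876588 -43.20384199  99.83134678] [-0.75974847 -1.09212451 -0.14359497]
scene crop tcp, +y40,-y40,+x40 [[309. 106.]
 [365.  71.]
 [251. 141.]
 [261.  69.]]
wrist tcp [[324. 253.]]
```

View pics/w3.png

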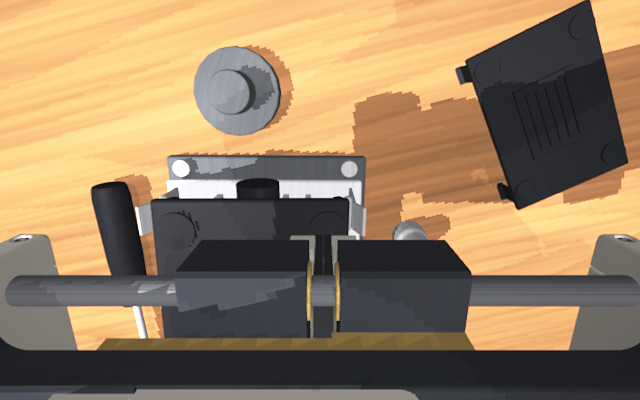

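```bash
python3 - <<'E'
from fit import *
cl=np.array([(-66,-70),(-66,70),(66,70),(66,-70)])
for z in (55,60,65,70):
    P=q.copy();P[3]=z
    print(z,'c0',((proj(v[0],pts(P,cl))-[235,60])*3).round().tolist(),'c2',((proj(v[2],pts(P,cl))-[150,40])*3).round().tolist())
o0=np.array([(95,97),(483,190),(377,527),(30,453)])/3+[235,60]
o2=np.array([(176,158),(560,250),(478,595),(126,513)])/3+[150,40]
for use2 in ([0,3],[0,1,2,3]):
    f=lambda p:np.concatenate([(proj(v[0],pts(p,cl))-o0).ravel(),(proj(v[2],pts(p,cl))-o2)[use2].ravel()])
    r=least_squares(f,[538,-99,-.23,60]);print(r.x.round(2),r.fun.round(1))
import cv2
a=cv2.imread('pics/s1.png')
b=cv2.imread('pics/scene0.png')[180:300,220:360]
b=cv2.resize(b,None,fx=5,fy=5,interpolation=cv2.INTER_CUBIC)
w=cv2.imread('pics/w3full.png')[140:260,120:380]
w=np.clip(255*(w/255.)**.6,0,255).astype('u1')
cv2.imwrite('pics/c3.png',cv2.resize(w,None,fx=3,fy=3,interpolation=cv2.INTER_CUBIC))
E
```

```text
[0] [ 5.38634e+02 -9.90230e+01 -2.31000e-01  7.48390e+01] rms px 0.26
[1] [ 5.38111e+02 -9.94260e+01 -2.32000e-01  7.63080e+01] rms px 0.15
[0, 1] [ 5.38321e+02 -9.92620e+01 -2.31000e-01  7.58580e+01] rms px 0.32
[[ 0.1 -0.5]
 [-0.3 -0.4]
 [-0.3  0. ]
 [-0.5  0.5]
 [ 0.1  0.3]
 [ 0.2  0.2]
 [ 0.2  0.1]
 [ 0.5 -0.2]]
top reproj [[365.  251. ]
 [328.4 243.3]
 [339.1 191.6]
 [375.1 199.1]]
scene [[248.9 222.2]
 [281.6 202. ]
 [322.3 233.4]
 [289.2 257.1]]
[[ 487.8  -43.2   77.9]
 [ 608.5  -71.6   77.9]
 [ 588.8 -155.3   77.9]
 [ 468.1 -126.9   77.9]]
c0 pads [[409. 189.]
 [320. 519.]
 [ 93. 470.]
 [160. 129.]]
55 c0 [[94.0, 98.0], [476.0, 191.0], [380.0, 520.0], [32.0, 444.0]] c2 [[180.0, 159.0], [566.0, 251.0], [486.0, 580.0], [135.0, 505.0]]
60 c0 [[91.0, 98.0], [478.0, 192.0], [382.0, 525.0], [29.0, 448.0]] c2 [[176.0, 159.0], [567.0, 252.0], [486.0, 585.0], [130.0, 509.0]]
65 c0 [[89.0, 98.0], [481.0, 193.0], [383.0, 530.0], [26.0, 452.0]] c2 [[171.0, 159.0], [567.0, 254.0], [485.0, 591.0], [125.0, 513.0]]
70 c0 [[87.0, 98.0], [484.0, 194.0], [385.0, 536.0], [23.0, 457.0]] c2 [[166.0, 159.0], [568.0, 255.0], [485.0, 596.0], [120.0, 518.0]]
[ 5.3834e+02 -9.8830e+01 -2.4000e-01  6.2870e+01] [-0.9  0.  -0.4  1.1  1.9  0.5 -0.7 -1.1 -0.3  0.2  0.6 -0.8]
[ 5.3841e+02 -9.9600e+01 -2.4000e-01  6.2820e+01] [-1.6  0.1 -1.1  1.3  1.2  0.6 -1.4 -1.1 -1.   0.2  2.3  1.5  1.9 -2.
 -0.1 -0.8]
```

View pics/c3.png

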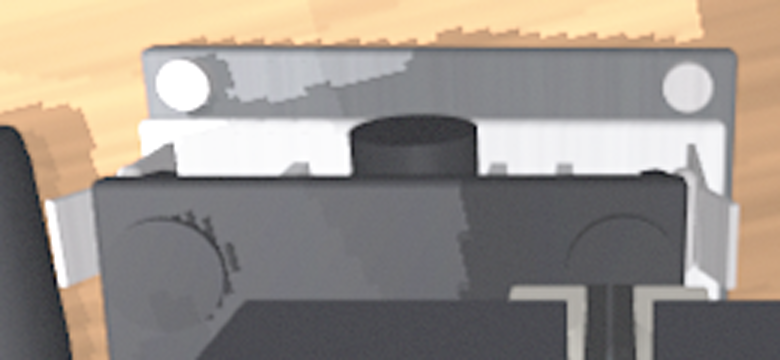

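```bash
cat > press.py <<'E'
from h import *
import pickle
def press(p,z0,zmin,fmax=20,step=.8,v=60,k=.06,up=90):
    "press down at cover xy p from z0 in small steps, giving way sideways; stop at fmax or zmin"
    q=pickle.load(open('q.pkl','rb')); c,s=np.cos(q[2]),np.sin(q[2])
    x,y=X,Y=q[0]+c*p[0]-s*p[1],q[1]+s*p[0]+c*p[1]
    bot.move_ptp([x,y,z0],down(np.pi+q[2])); bot.pause(.1); log=[]; z=z0; b=bot.read_state()['contact_force']
    while z>zmin:
        z-=step; bot.line_to([x,y,z],v); st=bot.read_state(); f=st['contact_force']-b
        log.append((round(z,1),*[float(a) for a in st['tcp_pos'].round(1)],*[float(a) for a in f.round(1)]))
        if f[2]>fmax: break
        if f[2]>3: x+=np.clip(k*f[0],-.5,.5); y+=np.clip(k*f[1],-.5,.5)
    bot.pause(.1); st=bot.read_state(); print('hold',st['tcp_pos'].round(1),(st['contact_force']-b).round(1),'dxy',round(x-X,1),round(y-Y,1))
    bot.line_to([x,y,up],200); print(*log,sep='\n'); print('t',bot.read_state()['t'])
E
python3 - <<'E'
from press import *
press((-62,43),79,65,fmax=22)
E
```

```text
hold [488.1 -43.2  75.8] [-7.3  0.4 25.5] dxy -0.8 0.1
(78.2, 487.6, -43.2, 78.3, -0.5, -0.7, -0.3)
(77.4, 487.8, -43.2, 77.4, -0.1, -0.1, -0.1)
(76.6, 487.9, -43.2, 76.8, -1.7, -0.6, 1.9)
(75.8, 488.0, -43.2, 76.4, -3.7, 0.1, 7.7)
(75.0, 488.0, -43.2, 76.2, -4.4, 0.7, 14.1)
(74.2, 488.1, -43.2, 76.0, -5.9, 1.1, 20.1)
(73.4, 488.0, -43.2, 75.8, -7.0, 1.0, 25.5)
t 13.8333
```

```bash
python3 - <<'E'
from press import *
press((62,43),80,65,fmax=17,step=1)
im=bot.camera('scene');cv2.imwrite('pics/s2.png',cv2.resize(im[180:300,220:360,::-1],None,fx=5,fy=5,interpolation=cv2.INTER_CUBIC))
cv2.imwrite('pics/w4.png',bot.camera('wrist')[:,:,::-1]);s=bot.read_state();pickle.dump(view('wrist',s),open('v4.pkl','wb'))
E
```

```text
hold [608.9 -71.6  76.1] [-5.5  1.5 21.6] dxy -0.6 0.4
(79, 608.2, -71.3, 79.5, 0.3, 1.1, -0.9)
(78, 608.5, -71.5, 78.2, -1.0, 0.3, -0.6)
(77, 608.7, -71.6, 77.1, -0.4, 0.7, 0.6)
(76, 608.8, -71.6, 76.5, -2.2, 1.5, 3.8)
(75, 608.9, -71.6, 76.3, -2.8, 2.3, 9.7)
(74, 608.9, -71.6, 76.2, -5.4, 2.6, 16.8)
(73, 608.9, -71.6, 76.1, -6.5, 2.2, 21.0)
t 16.6
```

```bash
cat > obl.py <<'E'
from h import *
s=bot.read_state(); j0=s['joint_pos']; Tc=bot.get_calibration('wrist')['T_tool_cam']
tgt=np.array([538,-99,68.])
out=[]
for el in (20,27,35):
  for az in np.arange(0,360,15):
    for roll in range(0,360,45):
      for d in (260,320):
        e,a=np.radians([el,az]); zc=np.array([np.cos(e)*np.cos(a),np.cos(e)*np.sin(a),np.sin(e)])
        xc=np.cross([0,0,1],zc); xc/=np.linalg.norm(xc); M=np.c_[xc,np.cross(zc,xc),zc]@R.from_euler('z',roll,degrees=True).as_matrix()
        C=np.eye(4); C[:3,:3]=M; C[:3,3]=tgt+d*zc; T=C@np.linalg.inv(Tc)
        # keep all of the gripper body's corners clear of the bench
        B=[T[:3,3]+T[:3,:3]@[x,y,z] for x in(-50,100) for y in(-97,97) for z in(-66,-200)]
        if min(b[2] for b in B)<45 or T[2,3]<60: continue
        j=bot.solve_ik(T[:3,3],R.from_matrix(T[:3,:3]).as_quat())
        if j is not None: out.append((np.abs(np.array(j)-j0).max(),el,az,roll,d,T,j))
out.sort(key=lambda o:o[0])
if __name__=='__main__':
    for o in out[:14]: print([round(float(x),2) for x in o[:5]],o[5][:3,3].round(),np.round(o[6],2))
E
timeout 400 python3 obl.py
```

```text
[0.61, 35.0, 105.0, 270.0, 320.0] [536.  25. 151.] [ 0.79  0.56 -0.49  0.57 -1.41 -2.62]
[0.62, 35.0, 90.0, 270.0, 260.0] [568. -28. 117.] [ 0.61  0.68 -0.32  0.5  -1.48 -2.63]
[0.65, 35.0, 105.0, 270.0, 260.0] [549. -23. 117.] [ 0.71  0.59 -0.56  0.65 -1.31 -2.64]
[0.67, 35.0, 90.0, 0.0, 320.0] [537.  38. 127.] [ 0.86  0.72 -0.54  0.67 -1.49 -1.37]
[0.67, 35.0, 75.0, 0.0, 260.0] [560. -14.  93.] [ 0.69  0.83 -0.36  0.58 -1.57 -1.35]
[0.68, 27.0, 90.0, 0.0, 320.0] [537.  45. 108.] [ 0.88  0.84 -0.52  0.68 -1.56 -1.43]
[0.68, 35.0, 105.0, 315.0, 320.0] [524.  34. 134.] [ 0.88  0.64 -0.61  0.67 -1.42 -2.03]
[0.69, 35.0, 90.0, 270.0, 320.0] [568.  21. 151.] [ 0.67  0.67 -0.23  0.45 -1.58 -2.61]
[0.71, 35.0, 90.0, 315.0, 320.0] [559.  33. 134.] [ 0.76  0.75 -0.32  0.54 -1.6  -1.98]
[0.72, 35.0, 120.0, 270.0, 320.0] [504.  20. 151.] [ 0.9   0.43 -0.76  0.72 -1.26 -2.65]
[0.73, 27.0, 105.0, 270.0, 320.0] [533.  35. 134.] [ 0.83  0.65 -0.51  0.6  -1.46 -2.74]
[0.74, 35.0, 90.0, 0.0, 260.0] [537. -11.  93.] [ 0.8   0.74 -0.63  0.74 -1.39 -1.43]
[0.74, 27.0, 90.0, 270.0, 320.0] [568.  32. 134.] [ 0.71  0.76 -0.23  0.48 -1.64 -2.71]
[0.76, 35.0, 75.0, 270.0, 260.0] [585. -38. 117.] [ 0.51  0.77 -0.08  0.38 -1.65 -2.65]
```

```bash
timeout 400 python3 - <<'E'
from obl import *
import pickle
o=[o for o in out if o[1:5]==(27,90,0,320)][0]
p=s['tcp_pos']; bot.line_to([p[0],p[1],190],250); bot.move_joints(list(o[6])); bot.pause(.1)
st=bot.read_state(); im=bot.camera('wrist'); print(st['t']); KV=view('wrist',st); pickle.dump(KV,open('v5.pkl','wb'))
cv2.imwrite('pics/w5.png',im[:,:,::-1])
b=im[:,:,::-1][90:270,160:480]; b=np.clip(255*(b/255.)**.55,0,255).astype('u1')
cv2.imwrite('pics/c5.png',cv2.resize(b,None,fx=2.5,fy=2.5,interpolation=cv2.INTER_CUBIC))
q=pickle.load(open('q.pkl','rb')); c,s_=np.cos(q[2]),np.sin(q[2])
for n,L in (('plate top',[(-80,56,76),(80,56,76)]),('plate bot',[(-80,56,70),(80,56,70)]),('rim60',[(-66,48,60),(66,48,60)]),('rim67',[(-66,48,67),(66,48,67)]),('clip60',[(-66,70,60),(66,70,60)])):
    P=[(q[0]+c*x-s_*y,q[1]+s_*x+c*y,z) for x,y,z in L]; print(n,((proj(KV,P)-[160,90])*2.5).round().tolist())
E
```

```text
18.2083
plate top [[619.0, 347.0], [129.0, 288.0]]
plate bot [[617.0, 364.0], [132.0, 303.0]]
rim60 [[568.0, 371.0], [184.0, 322.0]]
rim67 [[570.0, 352.0], [182.0, 304.0]]
clip60 [[563.0, 412.0], [153.0, 356.0]]
```

View pics/c5.png

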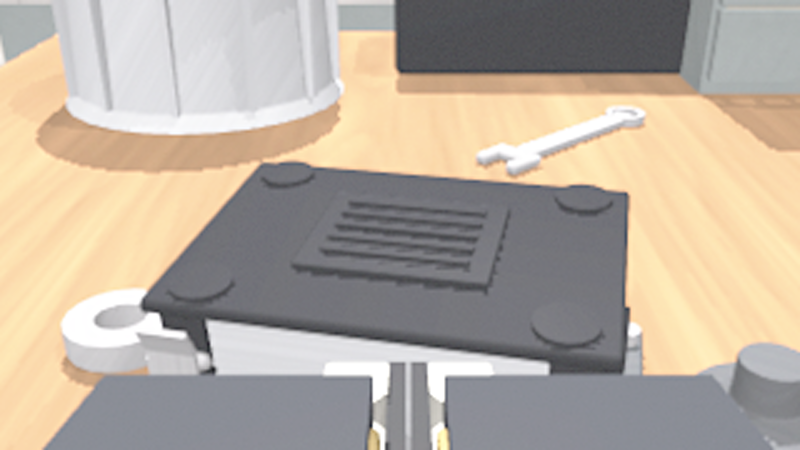

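```bash
python3 - <<'E'
from h import *
import pickle
from scipy.optimize import least_squares
KV=pickle.load(open('v5.pkl','rb')); q=pickle.load(open('q.pkl','rb'))
pad=np.array([(-62,43,8),(62,43,8),(62,-43,8),(-62,-43,8)],float)
o=np.array([(567,321),(199,280),(288,173),(583,198)])/2.5+[160,90]
W=lambda p:R.from_euler('zyx',p[3:]).apply(pad)+p[:3]
p0=np.r_[q[0],q[1],q[3]-6,q[2],0,0]
print('pred',((proj(KV,W(p0))-[160,90])*2.5).round().tolist())
r=least_squares(lambda p:(proj(KV,W(p))-o).ravel(),p0,x_scale=[1,1,1,.01,.01,.01]);print(r.x.round(3),r.fun.round(1));print(W(r.x).round(1))
f=lambda p:(proj(KV,W(np.r_[p,0,0]))-o).ravel()
r=least_squares(f,p0[:4]);print('level',r.x.round(3),r.fun.round(1))
im=cv2.imread('pics/w5.png')
a=im[185:250,210:310]; b=im[195:260,360:460]
z=np.hstack([cv2.resize(np.clip(255*(t/255.)**.55,0,255).astype('u1'),None,fx=4,fy=6,interpolation=cv2.INTER_CUBIC) for t in(a,b)])
cv2.imwrite('pics/c6.png',z)
E
```

```text
pred [[561.0, 313.0], [195.0, 271.0], [284.0, 181.0], [576.0, 207.0]]
[ 5.36403e+02 -9.70640e+01  7.15320e+01 -2.37000e-01  2.60000e-02
 -7.30000e-02] [-0.1  0.1  0.1 -0.1 -0.2  0.2  0.2 -0.1]
[[ 486.5  -40.2   76.7]
 [ 606.9  -69.4   75.7]
 [ 586.8 -152.8   82.3]
 [ 466.3 -123.5   83.3]]
level [ 5.36554e+02 -9.39960e+01  7.21210e+01 -2.32000e-01] [ 1.3 -2.2 -1.  -3.1 -0.6  3.   0.2  3.6]
```

View pics/c6.png

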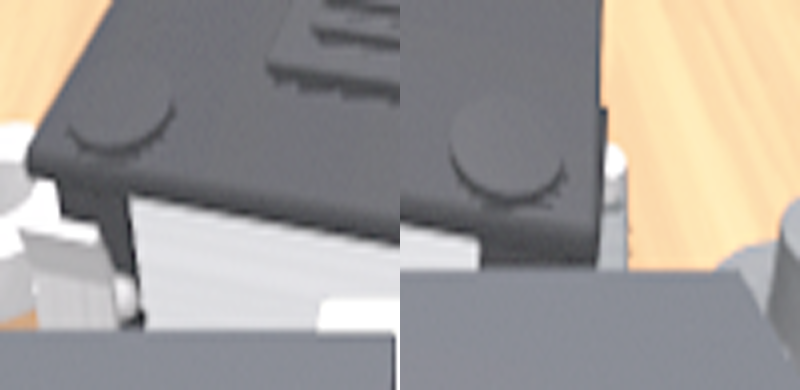

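```bash
cat > p2.py <<'E'
from h import *
import pickle
def press(p,z0,fmax=23,up=100,hard=76.9):
    q=pickle.load(open('q.pkl','rb')); c,s=np.cos(q[2]),np.sin(q[2])
    x,y=q[0]+c*p[0]-s*p[1],q[1]+s*p[0]+c*p[1]
    bot.move_ptp([x,y,z0],down(np.pi+q[2])); z=z0; b=np.zeros(3); log=[]
    while z>71:
        f=bot.read_state()['contact_force'][2]
        z-=1.5 if f<8 else .8; bot.line_to([x,y,z],60); st=bot.read_state(); f=st['contact_force'][2]
        log.append((round(z,1),float(st['tcp_pos'][2].round(1)),float(f.round(1))))
        if f>fmax: break
    st=bot.read_state(); print('hold',st['tcp_pos'].round(1),st['contact_force'].round(1))
    bot.line_to([x,y,up],200); print(*log); print('t',bot.read_state()['t'])
E
python3 - <<'E'
from p2 import *
q=pickle.load(open('q.pkl','rb'))
v=pickle.load(open('v.pkl','rb'))
from scipy.optimize import least_squares
c0=np.array([(133,66),(461,146),(342,567),(52,503)])/3+[235,60]; c2=np.array([(208,125),(538,205),(440,627),(146,566)])/3+[150,40]
L=np.array([(-80,-56,0),(-80,56,0),(80,56,0),(80,-56,0.)]); W=lambda p:R.from_euler('zyx',p[3:]).apply(L)+p[:3]
r=least_squares(lambda p:np.r_[(proj(v[0],W(p))-c0).ravel(),(proj(v[2],W(p))-c2).ravel()],np.r_[q[:2],q[3],q[2],0,0],x_scale=[1,1,1,.01,.01,.01]);print('initial 6dof',r.x.round(3),r.fun.round(1))
bot.move_ptp([588.8,-155.3,170],down(np.pi+q[2]))
press((62,-43),92)
E
```

```text
initial 6dof [ 5.38343e+02 -9.92670e+01  7.60650e+01 -2.31000e-01  4.00000e-03
  2.00000e-03] [ 0.  -0.5 -0.2 -0.3 -0.3  0.  -0.5  0.4 -0.1  0.3  0.2  0.3  0.2  0.1
  0.5 -0.3]
hold [ 589.1 -155.6   75.8] [-8.1 -0.1 24.1]
(90.5, 92.0, -0.4) (89.0, 89.5, -0.2) (87.5, 87.4, 0.5) (86.0, 85.8, 0.5) (84.5, 84.4, 0.1) (83.0, 82.9, 0.3) (81.5, 82.0, 4.7) (80.0, 81.0, 7.9) (78.5, 79.8, 10.2) (77.7, 78.4, 2.9) (76.2, 76.3, 3.9) (74.7, 76.0, 13.3) (73.9, 75.9, 18.8) (73.1, 75.8, 24.1)
t 23.4583
```

```bash
python3 - <<'E'
from p2 import *
press((-62,-43),86)
E
```

```text
hold [ 468.4 -127.    75.8] [-10.9   6.6  31.5]
(84.5, 84.0, -0.2) (83.0, 82.7, 0.3) (81.5, 81.4, 0.4) (80.0, 79.9, -0.3) (78.5, 78.4, 0.2) (77.0, 76.9, -0.2) (75.5, 76.1, 6.9) (74.0, 75.8, 23.0) (73.2, 75.8, 31.5)
t 26.5583
```

```bash
python3 - <<'E'
from p2 import *
press((-62,43),82,fmax=17,up=84)
press((62,43),82,fmax=17,up=130)
im=bot.camera('scene');cv2.imwrite('pics/s3.png',cv2.resize(im[180:300,220:360,::-1],None,fx=5,fy=5,interpolation=cv2.INTER_CUBIC)); print(bot.read_state()['t'])
E
```

```text
hold [488.1 -43.2  75.8] [-8.9  2.6 25. ]
(80.5, 80.3, -0.3) (79.0, 79.0, 0.1) (77.5, 77.4, 0.1) (76.0, 76.0, -0.5) (74.5, 75.9, 16.9) (73.7, 75.8, 25.0)
t 28.75
hold [608.8 -71.6  75.9] [-5.9  1.7 17.2]
(80.5, 80.6, 0.5) (79.0, 79.2, 0.7) (77.5, 77.4, 1.5) (76.0, 76.0, 0.2) (74.5, 75.9, 10.8) (73.7, 75.9, 17.2)
t 31.25
31.3
```

View pics/s3.png

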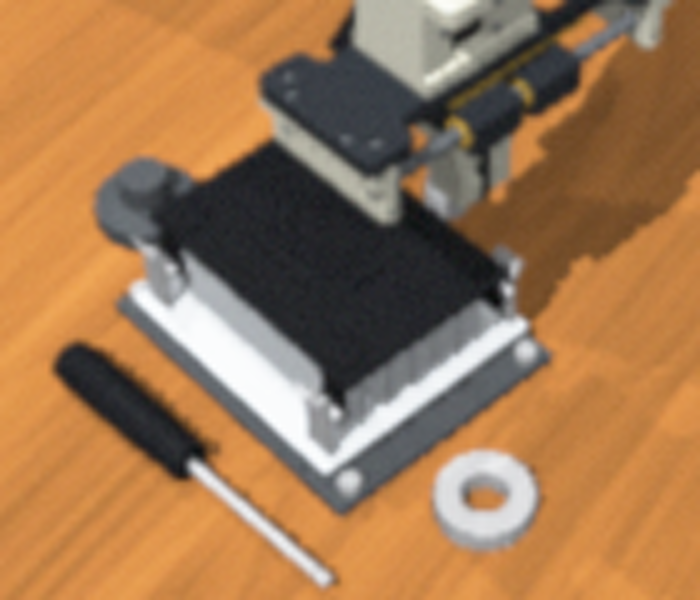

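```bash
python3 -c "
from plant import bot
bot.close_job(); print(bot.read_state()['t'])"
```

```text
the job is handed in; nothing more can be done
the job is handed in; nothing more can be done
```

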